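# Roll the strips of a small parquet panel down flush

### The job

Take the hand roller out of its stand and roll it over the wooden strips that stand proud in the plywood frame, with a steady push of 15 to 20 N and never more than 30 N, in one go without lifting it off until all seven strips are fully home, flush with the frame. Press with the roller only, not with the gripper. Then set the roller gently back upright in its stand, let go of it, and leave everything else on the bench alone.

Things in the scene. Friction and masses are not known exactly. Their poses are not given: they have to be found in the camera images.
- board: Backing board screwed to the bench, 150 (x) x 270 (y) x 20 mm; origin at the centre of its underside, on the bench; z up. A plywood frame, 130 (x) x 228 (y) mm, lies centred on it on hidden packing. In the frame lie seven wooden strips side by side, strip1 to strip7, 28 mm apart along y, which are to be flush with the frame.
- board_top (a point): Centre of the board's upper face, 20 mm above the bench, under the frame. The flush level of the frame is not measured, so find it by touch: over this point it lies 22 to 46 mm above it (42 to 66 mm above the bench), and it slopes along the board's y by up to 0.03 rad either way. The frame yields on its packing by 1 mm for each 10 N and springs back.
- roller_grip (a point): Centre of the wooden grip of the hand roller (a loose tool of 0.4 to 0.7 kg), a block 84 (x) x 24 (y) x 46 mm high, to be taken across its 24 mm. Below it is a steel cross plate 120 (x) x 36 (y) x 6 mm, its underside 29 mm below this point, and below that a fork with the wheel. z points up through the grip when upright.
- roller_axle (a point): Centre of the roller's rubber wheel, 61 mm below the centre of the grip. The wheel turns freely on its axle along x, has a radius of 24 mm and is 60 mm wide; its bottom is 85 mm below the centre of the grip. The tool rolls along its own y.
- roller: The hand roller as a whole; origin at the bottom of the wheel, axes as for the grip. At the start it sits upright in the stand, its axes along those of the stand.
- stand: Wooden stand fixed to the bench, where the roller is kept; base 150 (x) x 90 (y) mm; origin at the centre of its underside on the bench. Two posts, 104 mm apart along x, carry the ends of the roller's cross plate on their tops, 70 mm above the bench. Between the posts the fork has 6 mm to spare at each side.
- stand_seat (a point): Middle between the tops of the stand's two posts, at their height; when the roller is home its grip's centre is 29 mm above this point. Lips 8 mm high on the post tops leave the cross plate 4 mm to spare at each side in y.
- strip1 (a joint): Height of strip 1 (104 mm long along the board's x, 27 mm wide, centred at y = -84 mm in the board's frame) above flush, in m: 0 is fully home, 0.0032 to 0.0042 at the start. It is a tight fit: it moves down only under 8 to 12 N and stays where it is left.
- strip2 (a joint): Height of strip 2 (104 mm long along the board's x, 27 mm wide, centred at y = -56 mm in the board's frame) above flush, in m: 0 is fully home, 0.0032 to 0.0042 at the start. It is a tight fit: it moves down only under 8 to 12 N and stays where it is left.
- strip3 (a joint): Height of strip 3 (104 mm long along the board's x, 27 mm wide, centred at y = -28 mm in the board's frame) above flush, in m: 0 is fully home, 0.0032 to 0.0042 at the start. It is a tight fit: it moves down only under 8 to 12 N and stays where it is left.
- strip4 (a joint): Height of strip 4 (104 mm long along the board's x, 27 mm wide, centred at y = 0 mm in the board's frame) above flush, in m: 0 is fully home, 0.0032 to 0.0042 at the start. It is a tight fit: it moves down only under 8 to 12 N and stays where it is left.
- strip5 (a joint): Height of strip 5 (104 mm long along the board's x, 27 mm wide, centred at y = 28 mm in the board's frame) above flush, in m: 0 is fully home, 0.0032 to 0.0042 at the start. It is a tight fit: it moves down only under 8 to 12 N and stays where it is left.
- strip6 (a joint): Height of strip 6 (104 mm long along the board's x, 27 mm wide, centred at y = 56 mm in the board's frame) above flush, in m: 0 is fully home, 0.0032 to 0.0042 at the start. It is a tight fit: it moves down only under 8 to 12 N and stays where it is left.
- strip7 (a joint): Height of strip 7 (104 mm long along the board's x, 27 mm wide, centred at y = 84 mm in the board's frame) above flush, in m: 0 is fully home, 0.0032 to 0.0042 at the start. It is a tight fit: it moves down only under 8 to 12 N and stays where it is left.
- driver: Bystander: screwdriver lying on the bench, 200 mm or so; to be left alone.
- hammer: Bystander: hammer lying on the bench; to be left alone.
- wrench: Bystander: open-ended wrench lying on the bench; to be left alone.
- jar: Bystander: glass jar with a steel lid, 72 mm across and 85 mm tall; origin at the centre of its underside; to be left alone.
- tape: Bystander: roll of tape lying flat, 100 mm across and 24 mm tall; origin at the centre of its underside; to be left alone.
- offcut: Bystander: wood offcut, 140 x 45 x 20 mm; origin at the centre of its underside; to be left alone.
- paint: Bystander: paint can, 100 mm across and 120 mm tall; origin at the centre of its underside; to be left alone.

How it is judged:
By the outcome, as a careful person would: the job done as asked, in the order asked, and still so for the second after the job is handed in, with the robot touching nothing.
It also fails if it takes over 67 s, if anything falls off the work surface, if the arm or the gripper's body presses on something with over 40 N, if the wrist force passes 120 N, or if a joint passes its speed limit or range.

### The arm

A 7-joint arm with a two-finger parallel gripper is mounted at the origin on the work surface. World frame = base frame: x ahead of the robot, y to its left, z up, the work surface at z = 0. Lengths are in m, angles in rad, forces in N, time in s.
With the tool pointing down it reaches from about 0.425 to 0.875 m from the base axis. Payload 4.7 kg.
Tool frame: the origin (TCP) lies at the very end of the fingers, on their centre line; the grasp point (between the pads) lies 19 mm behind it; z points along the fingers, y is the line along which they close (so a half turn about z gives the same grasp; the last joint's range is limited). The gripper opens to 87 mm and grips with 3 to 60 N. Pads are 19 mm wide; open, the fingers measure 117 mm over their backs; the gripper's body (75 mm by 190 mm) begins 51 mm behind the grasp point.
Start: joints at [1.297, 0.321, -0.07, 1.45, 0.023, 1.371, -0.057], TCP at [0.184, -0.623, 0.223] pointing down, gripper open.
Joint ranges: [-2.86, 2.86], [-0.3, 2.09], [-1.38, 1.24], [0.06, 2.45], [-1.56, 4.7], [0.09, 2.05], [-2.69, 2.69]. Speed limits (rad/s): [2.57, 2.57, 3.14, 3.14, 3.14, 3.14, 3.14].

### API

Orientations are given as a rotation vector (axis times angle).
In Python, from bench import ctrl, imaging, ticket gives the robot as it stands.
- The arm moves only by the tool jog_arm, never from a script. Its argument "rows" is text: rows parted by semicolons, each of 7 numbers parted by spaces: the shift along the tool's x, y, z in cm, then the turn, a rotation vector about the tool's x, y, z in rad, then the closure, from -1 (fully open) to 1 (shut), so that 0 is half open. A call has 1 to 5 rows; each row shifts and turns the commanded pose from where the row before left it, along the tool's axes as they then stand; what a row does not reach is not made up. A row lasts 1/8 s, in which the tool goes at most 62.5 mm and 10.7 degrees, less where a joint would pass 70% of its speed; a pose out of reach is approached as far as the arm can. A call with a gripper value outside its range is refused whole. The fingers move at their own pace and stop on an object; "force" is the grip in N (left out, the last holds). Time passes only in rows, so rows that do not move let the fingers close. It gives the time, the measured TCP pose, the force, the opening and the grip force at its end, in the units of the state.
- ctrl.get_state(): the state, without advancing time (a new reading comes with each control period).
- imaging.get_image(name): name is "scene" or "top"; returns a dict with "img" (400x640x3 uint8, blue, green, red), "vertical_fov" (degrees; the focal length in pixels is half the picture's height over the tangent of half this angle, whatever the lens; pixels are square), "cx", "cy" (the principal point, pixels), "k1" (the pictures are not rectified: a ray, as slopes to the right and down, at radius r is drawn at 1 + k1 r^2 times it, then the intrinsics apply), "origin" and "orientation" of the camera in the world. Camera axes: x right, y down, z forward; pixel columns grow to the right and rows downward; lengths in m; the calibration is good to about 2 mm. A picture is of the moment at which its call begins. There is no depth.
- ticket.close_job(): hands the job in; it is judged then, once.
The state is a dict: "time": time; "joint_positions": joint angles; "qd": joint speeds; "joint_torque": joint torques, N m; "position": TCP position; "tool_rot": TCP orientation; "ft_force": force on the tool from outside, world axes, zero at the start; "torque": the same for the moment, N m; "grip_width": opening from 0.0 (shut) to 1.0 (fully open); "grip_force": force on a finger pad.
Only numpy, scipy, OpenCV 4.12 (cv2) and the standard library are available. Lean on these libraries where they do the work, as an engineer would, in place of code of your own. Each camera call takes 0.05 s, during which the arm holds its last target. There are 200 camera calls.

## Working session

There is one attempt and no reset: what is moved stays moved. The work goes in short steps, Python scripts to look and compute and a tool call to move; the robot and the scene stay as the last step left them, time stands still between calls to the robot, and variables do not carry over. Pictures are saved under pics/ and viewed, at most 10 in all, crops included, and the job is handed in when it is done.

Besides the shell and the picture viewer there is one more tool, called after ">>>" by a JSON object that holds its "name" and its "arguments", one argument or row to a line. jog_arm: Moves the arm, as the interface text tells. Its arguments: {"type":"object","properties":{"rows":{"type":"string"},"force":{"type":"number"}},"required":["rows"]}

```bash
mkdir -p pics
python3 - <<'E'
from bench import ctrl, imaging
import cv2
s=ctrl.get_state()
for k in s: print(k,s[k])
for n in ("scene","top"):
    d=imaging.get_image(n); cv2.imwrite(f"pics/{n}0.png",d.pop("img")); print(n,d)
E
```

```text
time 0.0
joint_positions [ 1.29707506  0.32182965 -0.07010095  1.45166124  0.02263063  1.37080318
 -0.05689949]
qd [-1.24023016e-03  7.54702933e-04  7.22448958e-04 -5.35322755e-05
  9.33938001e-04 -7.34821387e-04 -5.76933101e-04]
joint_torque [-2.54729284e-04 -4.91292894e+01 -4.03714003e-01 -3.12526739e+01
 -6.37530070e-02  4.39265231e-02  1.81574464e-04]
position [ 0.18430631 -0.62274868  0.22146424]
tool_rot [-3.10725193e+00 -4.50362286e-01  6.21022554e-04]
ft_force [ 0.31069284 -0.64564348 -0.30572817]
torque [ 0.04433785 -0.06725214 -0.03081986]
grip_force 0.0
grip_width 0.9990837815369639
scene {'vertical_fov': 56.28041407957501, 'cx': 321.0857450242442, 'cy': 201.05207089811262, 'k1': -0.06108777865698257, 'origin': array([ 1.34493619, -0.27563586,  0.90242706]), 'orientation': array([-1.98927108, -1.35213315,  0.5617727 ])}
top {'vertical_fov': 53.09500389854762, 'cx': 321.32110787207705, 'cy': 204.984067846712, 'k1': -0.04876351856726417, 'origin': array([0.32567661, 0.01990259, 1.23095937]), 'orientation': array([-2.11371067,  2.11588136, -0.18171253])}
```

View pics/scene0.png

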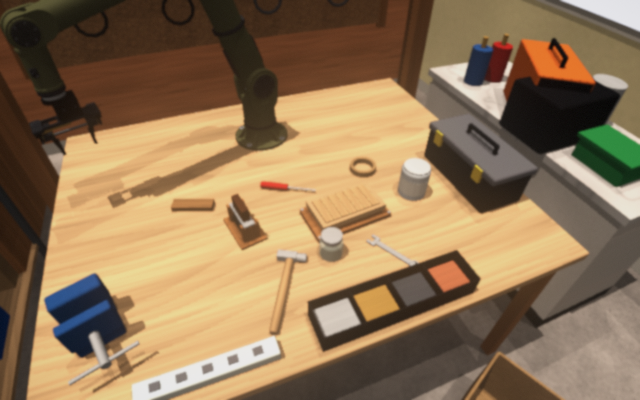

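View pics/top0.png

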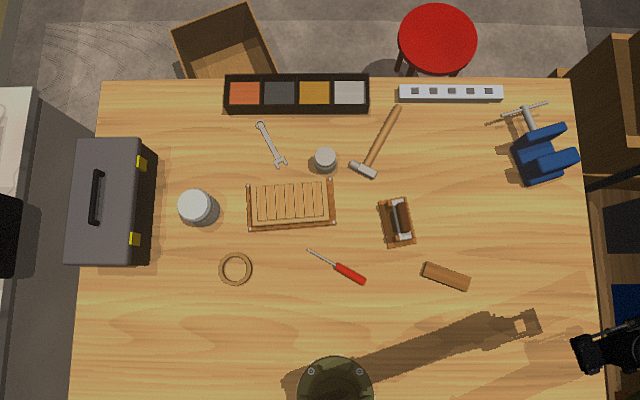

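The scene view shows the roller in its stand at about (243,222) and the board at about (345,212). In the top view the board is at about (291,204) and the stand at about (397,221). The jar is close to the board, at (325,159). I'll enlarge the board and stand.

```bash
cat > h.py <<'E'
import numpy as np, cv2
from scipy.spatial.transform import Rotation as R
def K(d):
    f=200/np.tan(np.radians(d["vertical_fov"])/2)
    return np.array([[f,0,d["cx"]],[0,f,d["cy"]],[0,0,1.]]),np.array([d["k1"],0,0,0,0.])
def pix2w(d,uv,z):
    k,D=K(d); n=cv2.undistortPoints(np.array(uv,float).reshape(-1,1,2),k,D).reshape(-1,2)
    r=np.c_[n,np.ones(len(n))]@R.from_rotvec(d["orientation"]).as_matrix().T
    o=d["origin"]; return o+r*((z-o[2])/r[:,2])[:,None]
def w2pix(d,p):
    k,D=K(d); M=R.from_rotvec(d["orientation"]).as_matrix()
    return cv2.projectPoints(np.array(p,float).reshape(-1,3),cv2.Rodrigues(M.T)[0],-M.T@d["origin"],k,D)[0].reshape(-1,2)
def crop(img,x0,y0,x1,y1,s,fn):
    c=cv2.resize(img[y0:y1,x0:x1],None,fx=s,fy=s,interpolation=cv2.INTER_CUBIC)
    for x in range((x0+9)//10*10,x1,10): cv2.putText(c,str(x),(int((x-x0+.5)*s),8),0,.3,(0,0,255)); cv2.line(c,(int((x-x0+.5)*s),10),(int((x-x0+.5)*s),16),(0,0,255))
    for y in range((y0+9)//10*10,y1,10): cv2.putText(c,str(y),(0,int((y-y0+.5)*s)+3),0,.3,(0,0,255)); cv2.line(c,(20,int((y-y0+.5)*s)),(26,int((y-y0+.5)*s)),(0,0,255))
    cv2.imwrite(fn,c)
E
python3 - <<'E'
from h import *
from bench import imaging
d=imaging.get_image("top")
crop(d["img"],240,170,340,240,8,"pics/b.png")
crop(d["img"],370,185,430,255,8,"pics/s.png")
E
```

```text
(no output)
```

View pics/b.png

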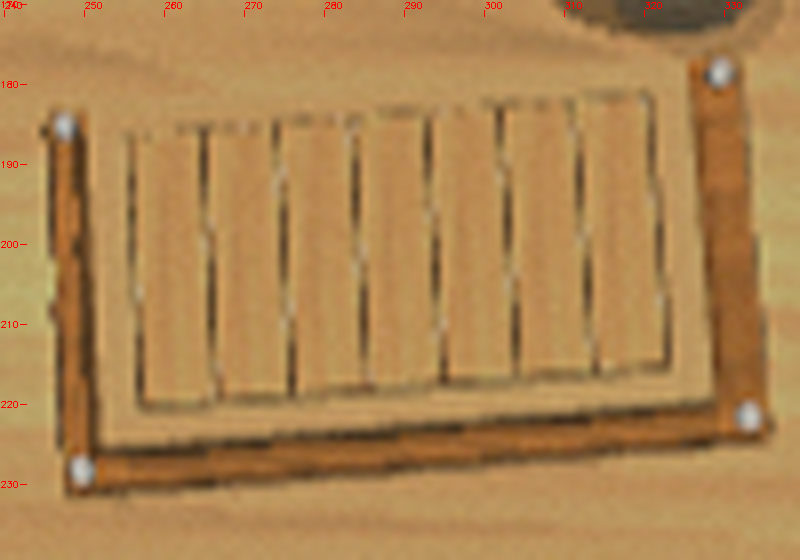

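View pics/s.png

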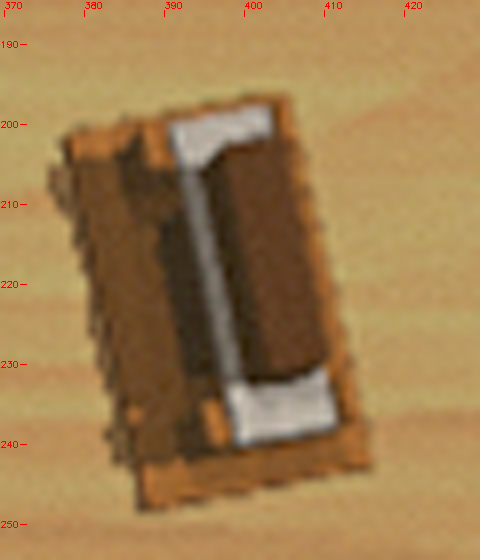

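The board's screw heads are at about (247.5,185), (249.7,228), (329.5,178.5) and (333.2,221.5). The roller's cross plate corners are at about (390.5,200.5), (402.8,198), (411.5,238) and (398.5,240.5). The grip leans to the right of the plate because of parallax.

Run:
```python
from h import *
from bench import imaging,ctrl
d=imaging.get_image("top")
p=pix2w(d,[(247.5,185),(249.7,228),(333.2,221.5),(329.5,178.5)],.022)
print(p.round(4),p.mean(0).round(4)); 
for a,b in ((0,3),(1,2),(0,1),(3,2)):
    v=p[b]-p[a]; print("board",np.linalg.norm(v),np.arctan2(v[1],v[0]))
q=pix2w(d,[(390.5,200.5),(402.8,198),(411.5,238),(398.5,240.5)],.076)
print(q.round(4),q.mean(0).round(4))
for a,b in ((0,1),(3,2),(0,3),(1,2)):
    v=q[b]-q[a]; print("plate",np.linalg.norm(v),np.arctan2(v[1],v[0]))
def box(c,th,sx,sy,z):
    C,S=np.cos(th),np.sin(th)
    return [(c[0]+C*x-S*y,c[1]+S*x+C*y,z) for x,y in ((sx/2,sy/2),(sx/2,-sy/2),(-sx/2,-sy/2),(-sx/2,sy/2))]
tb=np.mean([np.arctan2(*(p[0]-p[3])[[1,0]]),np.arctan2(*(p[1]-p[2])[[1,0]])])-np.pi/2
v=q[0]-q[3]+q[1]-q[2]; ts=np.arctan2(v[1],v[0])
print("yaws",tb,ts)
print("roller grip top in top img",w2pix(d,box(q.mean(0),ts,.084,.024,.122)).round(1).tolist())
e=imaging.get_image("scene")
im=e["img"].copy()
im=cv2.resize(im,None,fx=4,fy=4,interpolation=cv2.INTER_CUBIC)
B=p.mean(0);S=q.mean(0)
for c,t,sx,sy,z in ((B,tb,.15,.27,0.02),(B,tb,.15,.27,0.0),(S,ts,.12,.036,.076),(S,ts,.084,.024,.122),(S,ts,.15,.09,0)):
    w=(w2pix(e,box(c,t,sx,sy,z))*4+2).astype(int); cv2.polylines(im,[w],True,(0,0,255),1)
cv2.imwrite("pics/sc.png",im[700:1050,830:1600])
s=ctrl.get_state(); print(R.from_rotvec(s["tool_rot"]).as_matrix().round(3))
```

```text
[[0.6204 0.2712 0.022 ]
 [0.4853 0.2596 0.022 ]
 [0.5049 0.0045 0.022 ]
 [0.6402 0.0153 0.022 ]] [0.5627 0.1377 0.022 ]
board 0.25660355736837365 -1.4935949901257528
board 0.2559045458074596 -1.4939312585533995
board 0.1356143996195239 -3.0564545776036605
board 0.13569670549240484 -3.0616108566813494
[[ 0.5589 -0.1635  0.076 ]
 [ 0.5663 -0.2     0.076 ]
 [ 0.4482 -0.2208  0.076 ]
 [ 0.4411 -0.183   0.076 ]] [ 0.5036 -0.1918  0.076 ]
plate 0.037196174190089575 -1.3702628299527122
plate 0.038494904754500535 -1.3846553165463793
plate 0.11938882603655247 -2.978140587173913
plate 0.11990166808282779 -2.9671781125053682
yaws 0.07703320245532064 0.16894505113331743
roller grip top in top img [[396.5, 202.8], [404.8, 201.4], [411.0, 230.5], [402.6, 232.0]]
[[ 0.959  0.284 -0.   ]
 [ 0.284 -0.959  0.001]
 [-0.    -0.001 -1.   ]]
```

View pics/sc.png

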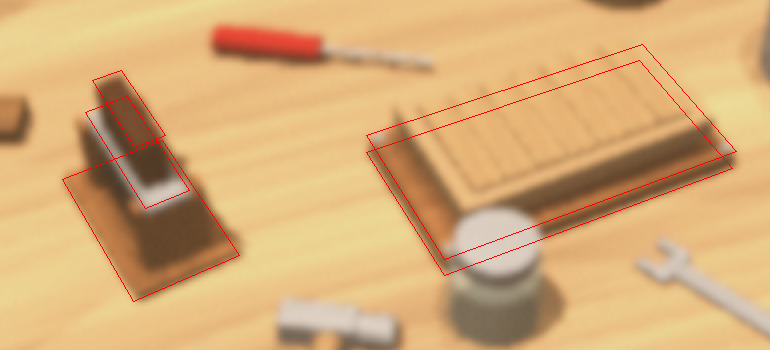

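>>> {"name": "jog_arm", "arguments": {
  "rows": "0 0 0 0 0 0.119 -1; 3.2 -3.1 0 0 0 0 -1; 3.2 -3.1 0 0 0 0 -1; 3.2 -3.1 0 0 0 0 -1; 3.2 -3.1 0 0 0 0 -1"
}}

```text
time: 0.88
position: [0.2906, -0.4782, 0.2226]
tool_rot: [3.13, 0.265, 0.0]
ft_force: [0.2, -0.1, 0.3]
grip_width: 0.993
grip_force: 0.0
```

>>> {"name": "jog_arm", "arguments": {
  "rows": "3.2 -3.1 0 0 0 0 -1; 3.2 -3.1 0 0 0 0 -1; 3.2 -3.1 0 0 0 0 -1; 3.2 -3.1 0 0 0 0 -1; 3.2 -3.1 0 0 0 0 -1"
}}

```text
time: 1.5
position: [0.4222, -0.2986, 0.2227]
tool_rot: [3.13, 0.265, 0.0]
ft_force: [1.0, 0.2, -0.2]
grip_width: 1.0
grip_force: 0.0
```

>>> {"name": "jog_arm", "arguments": {
  "rows": "3.2 -3.1 0 0 0 0 -1; 3.2 -3.1 0 0 0 0 -1; 0 0 0 0 0 0 -1; 0 0 0 0 0 0 -1"
}}

```text
time: 2.0
position: [0.4738, -0.2285, 0.2224]
tool_rot: [3.13, 0.265, -0.001]
ft_force: [0.7, 0.1, 0.5]
grip_width: 0.999
grip_force: 0.0
```

```bash
cat >> h.py <<'E'
def to(x,y,z,yaw):
    from bench import ctrl
    s=ctrl.get_state(); M=R.from_rotvec(s["tool_rot"])
    T=R.from_euler("z",yaw)*R.from_euler("x",np.pi)
    print("t",round(s["time"],2),"pos",s["position"].round(4),"F",s["ft_force"].round(2),"M",s["torque"].round(2),"w",round(s["grip_width"],3),"gf",round(s["grip_force"],1))
    print("turn first",(M.inv()*T).as_rotvec().round(4)," then shift cm",(100*T.inv().apply(np.array([x,y,z])-s["position"])).round(2)); return s
E
python3 - <<'E'
from h import *
to(.5036,-.1918,.086,.169)
E
```

```text
t 2.0 pos [ 0.4738 -0.2285  0.2224] F [0.69 0.09 0.47] M [-0.04  0.06  0.01] w 0.999 gf 0.0
turn first [ 0.0005  0.0008 -0.0003]  then shift cm [ 3.56 -3.12 13.64]
```

>>> {"name": "jog_arm", "arguments": {
  "rows": "3.56 -3.12 0 0 0 0 -1; 0 0 4 0 0 0 -1; 0 0 4 0 0 0 -1; 0 0 0 0 0 0 -1; 0 0 0 0 0 0 -1"
}}

```text
time: 2.62
position: [0.5045, -0.1926, 0.144]
tool_rot: [3.13, 0.262, 0.002]
ft_force: [0.2, -0.5, 0.2]
grip_width: 1.001
grip_force: 0.0
```

Run:
```python
from h import *
from bench import imaging
to(.5036,-.1918,.086,.169)
d=imaging.get_image("top"); e=imaging.get_image("scene")
crop(d["img"],360,170,440,260,6,"pics/a.png"); crop(e["img"],200,150,300,260,5,"pics/a2.png")
a=cv2.imread("pics/a.png");b=cv2.imread("pics/a2.png")
h=max(len(a),len(b)); pad=lambda i:cv2.copyMakeBorder(i,0,h-len(i),0,0,0)
m=np.hstack([pad(a),pad(b)]); cv2.imwrite("pics/ab.png",cv2.resize(m,None,fx=.8,fy=.8)); print(m.shape)
```

```text
t 2.62 pos [ 0.5045 -0.1926  0.144 ] F [ 0.17 -0.48  0.17] M [0.01 0.01 0.01] w 1.001 gf 0.0
turn first [ 0.0012 -0.0014 -0.002 ]  then shift cm [-0.07 -0.09  5.8 ]
(550, 980, 3)
```

View pics/ab.png

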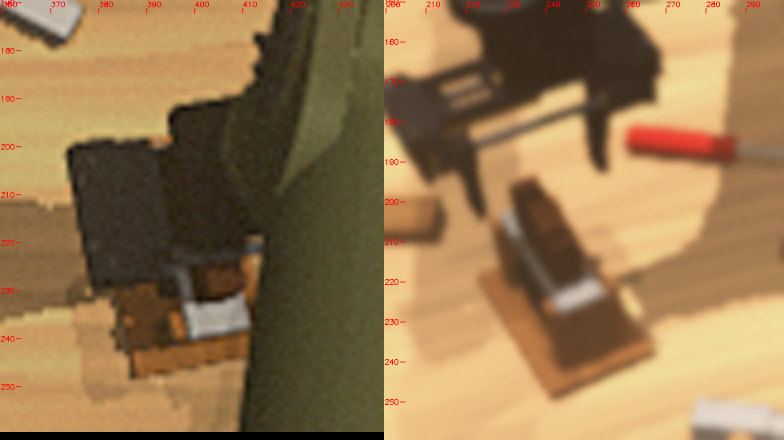

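The fingers straddle the grip: tips at about (222,204) and (253,192) in the scene view, grip between them. I'll descend and close.

>>> {"name": "jog_arm", "arguments": {
  "rows": "0 0 3 0 0 0 -1; 0 0 2.7 0 0 0 -1; 0 0 0 0 0 0 -1; 0 0 0 0 0 0 -0.2",
  "force": 15
}}

```text
time: 3.22
position: [0.5053, -0.1918, 0.0874]
tool_rot: [3.129, 0.264, 0.004]
ft_force: [0.5, 0.4, 1.1]
grip_width: 0.948
grip_force: 0.0
```

>>> {"name": "jog_arm", "arguments": {
  "rows": "0 0 0 0 0 0 0.2; 0 0 0 0 0 0 0.6; 0 0 0 0 0 0 1; 0 0 0 0 0 0 1; 0 0 0 0 0 0 1",
  "force": 15
}}

```text
time: 3.85
position: [0.504, -0.1913, 0.0855]
tool_rot: [3.13, 0.265, -0.0]
ft_force: [0.3, -1.3, 0.3]
grip_width: 0.403
grip_force: 0.0
```

>>> {"name": "jog_arm", "arguments": {
  "rows": "0 0 0 0 0 0 1; 0 0 0 0 0 0 1; 0 0 0 0 0 0 1",
  "force": 55
}}

```text
time: 4.22
position: [0.5041, -0.192, 0.0856]
tool_rot: [3.13, 0.264, 0.0]
ft_force: [-0.0, -3.0, 0.7]
grip_width: 0.274
grip_force: 55.0
```

>>> {"name": "jog_arm", "arguments": {
  "rows": "0 0 -1 0 0 0 1; 0 0 -3 0 0 0 1; 0 0 -3 0 0 0 1; 0 0 -3 0 0 0 1; 0 0 0 0 0 0 1"
}}

```text
time: 4.85
position: [0.5054, -0.1909, 0.1875]
tool_rot: [3.129, 0.266, 0.006]
ft_force: [0.4, -0.2, -5.9]
grip_width: 0.272
grip_force: 55.0
```

>>> {"name": "jog_arm", "arguments": {
  "rows": "0 0 0 0 0 0 1; 0 0 0 0 0 0 1"
}}

```text
time: 5.1
position: [0.5028, -0.1907, 0.1835]
tool_rot: [-3.129, -0.265, 0.005]
ft_force: [-0.0, -0.0, -6.3]
grip_width: 0.273
grip_force: 55.0
```

Run:
```python
from h import *
th=.077
for y in(-.106,.106):
    print(y,.5627-np.sin(th)*y,.1377+np.cos(th)*y)
y=-.106
to(.5627-np.sin(th)*y,.1377+np.cos(th)*y,.19,th)
```

```text
-0.106 0.5708539369743219 0.032014081771416736
0.106 0.5545460630256781 0.24338591822858324
t 5.1 pos [ 0.5028 -0.1907  0.1835] F [-0.05 -0.03 -6.27] M [-0.02 -0.01 -0.01] w 0.273 gf 55.0
turn first [-0.002  0.003  0.092]  then shift cm [  8.5  -21.68  -0.65]
```

>>> {"name": "jog_arm", "arguments": {
  "rows": "0 0 0 0 0 0.092 1; 1.4 -3.9 0 0 0 0 1; 1.4 -3.9 0 0 0 0 1; 1.4 -3.9 0 0 0 0 1; 1.4 -3.9 0 0 0 0 1"
}}

```text
time: 5.72
position: [0.5474, -0.0301, 0.1842]
tool_rot: [-3.139, -0.12, 0.003]
ft_force: [0.3, -0.6, -4.9]
grip_width: 0.269
grip_force: 55.0
```

>>> {"name": "jog_arm", "arguments": {
  "rows": "1.4 -3.9 0 0 0 0 1; 1.4 -3.9 0 0 0 0 1; 0 0 0 0 0 0 1; 0 0 0 0 0 0 1; 0 0 0 0 0 0 1"
}}

```text
time: 6.35
position: [0.5695, 0.0468, 0.1848]
tool_rot: [3.139, 0.117, -0.002]
ft_force: [-0.9, 0.1, -5.2]
grip_width: 0.272
grip_force: 55.0
```

Run:
```python
from h import *
th=.077
y=-.088
s=to(.5627-np.sin(th)*y,.1377+np.cos(th)*y,.19,th)
```

```text
t 6.35 pos [0.5695 0.0468 0.1848] F [-0.88  0.13 -5.25] M [ 0.04 -0.02 -0.01] w 0.272 gf 55.0
turn first [ 0.0007  0.0014 -0.0024]  then shift cm [ 0.02 -0.31 -0.52]
```

Run:
```python
from h import *
from bench import imaging
e=imaging.get_image("scene"); th=.077;C,S=np.cos(th),np.sin(th)
for z in (.04,.046,.052,.058,.064,.07):
    P=[(.5627+C*x-S*y,.1377+S*x+C*y,z) for x,y in((.065,-.114),(.065,.114),(-.065,-.114))]
    print(z,w2pix(e,P).round(1).tolist())
print("seen",[((830+a)/4-.4,(700+b)/4-.4) for a,b in((463,210),(713,122),(398,103))])
```

```text
0.04 [[323.0, 230.6], [384.9, 208.1], [305.4, 204.1]]
0.046 [[323.0, 229.3], [385.1, 206.8], [305.4, 202.8]]
0.052 [[323.0, 228.0], [385.4, 205.5], [305.3, 201.5]]
0.058 [[323.1, 226.6], [385.6, 204.2], [305.3, 200.2]]
0.064 [[323.1, 225.3], [385.9, 202.9], [305.3, 198.8]]
0.07 [[323.1, 224.0], [386.1, 201.6], [305.3, 197.5]]
seen [(322.85, 227.1), (385.35, 205.1), (306.6, 200.35)]
```

>>> {"name": "jog_arm", "arguments": {
  "rows": "0 -0.1 2.2 0 0 0 1; 0 0 1.4 0 0 0 1; 0 0 0.6 0 0 0 1; 0 0 0 0 0 0 1; 0 0 0 0 0 0 1"
}}

```text
time: 7.02
position: [0.5703, 0.0496, 0.1442]
tool_rot: [3.139, 0.121, 0.002]
ft_force: [0.7, -0.9, -5.6]
grip_width: 0.27
grip_force: 55.0
```

>>> {"name": "jog_arm", "arguments": {
  "rows": "0 0 0.15 0 0 0 1; 0 0 0.15 0 0 0 1; 0 0 0 0 0 0 1; 0 0 0 0 0 0 1"
}}

```text
time: 7.52
position: [0.5698, 0.0495, 0.1405]
tool_rot: [3.139, 0.121, 0.0]
ft_force: [-0.0, -0.6, -6.1]
grip_width: 0.273
grip_force: 55.0
```

>>> {"name": "jog_arm", "arguments": {
  "rows": "0 0 0.15 0 0 0 1; 0 0 0.15 0 0 0 1; 0 0 0 0 0 0 1; 0 0 0 0 0 0 1"
}}

```text
time: 8.02
position: [0.5697, 0.0495, 0.1375]
tool_rot: [3.139, 0.121, -0.0]
ft_force: [-0.2, -0.4, -5.0]
grip_width: 0.274
grip_force: 55.0
```

>>> {"name": "jog_arm", "arguments": {
  "rows": "0 0 0.15 0 0 0 1; 0 0 0.15 0 0 0 1; 0 0 0 0 0 0 1; 0 0 0 0 0 0 1"
}}

```text
time: 8.52
position: [0.5697, 0.0495, 0.1345]
tool_rot: [3.139, 0.121, -0.0]
ft_force: [-0.5, -0.8, -4.8]
grip_width: 0.271
grip_force: 55.0
```

>>> {"name": "jog_arm", "arguments": {
  "rows": "0 0 0.1 0 0 0 1; 0 0 0.1 0 0 0 1; 0 0 0.1 0 0 0 1; 0 0 0 0 0 0 1"
}}

```text
time: 9.02
position: [0.5698, 0.0495, 0.1315]
tool_rot: [3.139, 0.121, -0.0]
ft_force: [0.2, -0.1, -5.6]
grip_width: 0.274
grip_force: 55.0
```

>>> {"name": "jog_arm", "arguments": {
  "rows": "0 0 0.1 0 0 0 1; 0 0 0.1 0 0 0 1; 0 0 0.1 0 0 0 1; 0 0 0 0 0 0 1"
}}

```text
time: 9.52
position: [0.57, 0.0496, 0.129]
tool_rot: [3.139, 0.121, 0.001]
ft_force: [-3.0, 0.4, 2.5]
grip_width: 0.273
grip_force: 55.0
```

>>> {"name": "jog_arm", "arguments": {
  "rows": "0 0 0.1 0 0 0 1; 0 0 0 0 0 0 1"
}}

```text
time: 9.78
position: [0.5699, 0.0495, 0.1276]
tool_rot: [3.139, 0.121, 0.001]
ft_force: [-0.7, 0.2, 3.1]
grip_width: 0.274
grip_force: 55.0
```

>>> {"name": "jog_arm", "arguments": {
  "rows": "0 0 0.1 0 0 0 1; 0 0 0 0 0 0 1"
}}

```text
time: 10.02
position: [0.57, 0.0495, 0.1269]
tool_rot: [3.139, 0.121, 0.001]
ft_force: [-2.2, -0.2, 3.9]
grip_width: 0.274
grip_force: 55.0
```

>>> {"name": "jog_arm", "arguments": {
  "rows": "0 0 0.1 0 0 0 1; 0 0 0 0 0 0 1"
}}

```text
time: 10.28
position: [0.5701, 0.0496, 0.1265]
tool_rot: [3.139, 0.121, 0.001]
ft_force: [-3.9, -1.2, 8.1]
grip_width: 0.269
grip_force: 55.0
```

>>> {"name": "jog_arm", "arguments": {
  "rows": "0 0 0.05 0 0 0 1; 0 0 0 0 0 0 1"
}}

```text
time: 10.52
position: [0.5701, 0.0495, 0.1263]
tool_rot: [3.139, 0.121, 0.001]
ft_force: [-3.5, -1.7, 10.0]
grip_width: 0.274
grip_force: 55.0
```

>>> {"name": "jog_arm", "arguments": {
  "rows": "0 0 0.05 0 0 0 1; 0 0 0 0 0 0 1"
}}

```text
time: 10.78
position: [0.5702, 0.0495, 0.1262]
tool_rot: [3.139, 0.121, 0.002]
ft_force: [-5.3, -0.0, 11.3]
grip_width: 0.27
grip_force: 55.0
```

>>> {"name": "jog_arm", "arguments": {
  "rows": "-0.1 -0.2 0 0 0 0 1; 0 -0.3 0 0 0 0 1; 0 -0.3 0 0 0 0 1; 0 -0.3 0 0 0 0 1"
}}

```text
time: 11.28
position: [0.5694, 0.0568, 0.1263]
tool_rot: [3.134, 0.117, 0.004]
ft_force: [-3.3, -6.6, 11.6]
grip_width: 0.274
grip_force: 55.0
```

>>> {"name": "jog_arm", "arguments": {
  "rows": "0 -0.3 0 0 0 0 1; 0 -0.3 0 0 0 0 1; 0 -0.3 0 0 0 0 1; 0 -0.3 0 0 0 0 1"
}}

```text
time: 11.78
position: [0.5682, 0.0724, 0.1265]
tool_rot: [3.139, 0.12, 0.004]
ft_force: [-4.0, -1.1, 11.8]
grip_width: 0.277
grip_force: 55.0
```

>>> {"name": "jog_arm", "arguments": {
  "rows": "0 -0.3 0 0 0 0 1; 0 -0.3 0 0 0 0 1; 0 -0.3 0 0 0 0 1; 0 -0.3 0 0 0 0 1"
}}

```text
time: 12.28
position: [0.5675, 0.0821, 0.1266]
tool_rot: [3.135, 0.119, 0.004]
ft_force: [-4.1, -6.8, 12.7]
grip_width: 0.271
grip_force: 55.0
```

>>> {"name": "jog_arm", "arguments": {
  "rows": "0 -0.3 0 0 0 0 1; 0 -0.3 0 0 0 0 1; 0 -0.3 0 0 0 0 1; 0 -0.3 0 0 0 0 1"
}}

```text
time: 12.78
position: [0.5665, 0.0961, 0.1268]
tool_rot: [3.139, 0.12, 0.005]
ft_force: [-3.0, -0.3, 13.5]
grip_width: 0.27
grip_force: 55.0
```

>>> {"name": "jog_arm", "arguments": {
  "rows": "-0.05 -0.3 -0.02 0 0 0 1; 0 -0.3 -0.02 0 0 0 1; 0 -0.3 -0.02 0 0 0 1; 0 -0.3 -0.01 0 0 0 1"
}}

```text
time: 13.28
position: [0.5654, 0.1086, 0.1273]
tool_rot: [3.139, 0.12, 0.006]
ft_force: [-3.5, -0.7, 11.3]
grip_width: 0.274
grip_force: 55.0
```

>>> {"name": "jog_arm", "arguments": {
  "rows": "0 -0.3 -0.007 0 0 0 1; 0 -0.3 -0.007 0 0 0 1; 0 -0.3 -0.007 0 0 0 1; 0 -0.3 -0.007 0 0 0 1"
}}

```text
time: 13.78
position: [0.5647, 0.1177, 0.1275]
tool_rot: [3.136, 0.118, 0.006]
ft_force: [-2.8, -3.2, 10.9]
grip_width: 0.27
grip_force: 55.0
```

>>> {"name": "jog_arm", "arguments": {
  "rows": "0 -0.3 -0.006 0 0 0 1; 0 -0.3 -0.006 0 0 0 1; 0 -0.3 -0.006 0 0 0 1; 0 -0.3 -0.006 0 0 0 1"
}}

```text
time: 14.28
position: [0.5635, 0.1326, 0.1277]
tool_rot: [-3.139, -0.12, -0.006]
ft_force: [-2.9, -0.6, 10.4]
grip_width: 0.271
grip_force: 55.0
```

>>> {"name": "jog_arm", "arguments": {
  "rows": "0 -0.3 -0.006 0 0 0 1; 0 -0.3 -0.006 0 0 0 1; 0 -0.3 -0.006 0 0 0 1; 0 -0.3 -0.006 0 0 0 1"
}}

```text
time: 14.78
position: [0.5629, 0.141, 0.1278]
tool_rot: [3.135, 0.117, 0.005]
ft_force: [-2.5, -5.7, 10.6]
grip_width: 0.269
grip_force: 55.0
```

>>> {"name": "jog_arm", "arguments": {
  "rows": "0 -0.3 0 0 0 0 1; 0 -0.3 -0.004 0 0 0 1; 0 -0.3 -0.004 0 0 0 1; 0 -0.3 -0.004 0 0 0 1"
}}

```text
time: 15.28
position: [0.5616, 0.1567, 0.1282]
tool_rot: [-3.139, -0.121, -0.006]
ft_force: [-2.6, -1.6, 9.7]
grip_width: 0.271
grip_force: 55.0
```

>>> {"name": "jog_arm", "arguments": {
  "rows": "0 -0.3 -0.004 0 0 0 1; 0 -0.3 -0.004 0 0 0 1; 0 -0.3 -0.004 0 0 0 1; 0 -0.3 -0.004 0 0 0 1"
}}

```text
time: 15.78
position: [0.5608, 0.167, 0.1282]
tool_rot: [3.137, 0.12, 0.006]
ft_force: [-2.1, -4.8, 10.5]
grip_width: 0.269
grip_force: 55.0
```

>>> {"name": "jog_arm", "arguments": {
  "rows": "0 -0.3 0.01 0 0 0 1; 0 -0.3 0.01 0 0 0 1; 0 -0.3 0 0 0 0 1; 0 -0.3 0 0 0 0 1"
}}

```text
time: 16.27
position: [0.5598, 0.1804, 0.1283]
tool_rot: [-3.139, -0.12, -0.006]
ft_force: [-2.3, -1.6, 12.2]
grip_width: 0.272
grip_force: 55.0
```

>>> {"name": "jog_arm", "arguments": {
  "rows": "0 -0.3 -0.004 0 0 0 1; 0 -0.3 -0.004 0 0 0 1; 0 -0.3 -0.004 0 0 0 1; 0 -0.3 -0.004 0 0 0 1"
}}

```text
time: 16.77
position: [0.5588, 0.1929, 0.1286]
tool_rot: [-3.138, -0.121, -0.006]
ft_force: [-2.1, -1.8, 11.9]
grip_width: 0.275
grip_force: 55.0
```

>>> {"name": "jog_arm", "arguments": {
  "rows": "0 -0.3 -0.006 0 0 0 1; 0 -0.3 -0.006 0 0 0 1; 0 -0.3 -0.006 0 0 0 1; 0 -0.3 -0.006 0 0 0 1"
}}

```text
time: 17.27
position: [0.5581, 0.2029, 0.1287]
tool_rot: [3.138, 0.118, 0.006]
ft_force: [-3.3, -3.0, 12.2]
grip_width: 0.271
grip_force: 55.0
```

>>> {"name": "jog_arm", "arguments": {
  "rows": "0 -0.3 -0.006 0 0 0 1; 0 -0.3 -0.006 0 0 0 1; 0 -0.3 -0.006 0 0 0 1; 0 -0.3 -0.006 0 0 0 1"
}}

```text
time: 17.77
position: [0.557, 0.2169, 0.129]
tool_rot: [-3.138, -0.12, -0.006]
ft_force: [-3.2, -1.2, 11.1]
grip_width: 0.27
grip_force: 55.0
```

>>> {"name": "jog_arm", "arguments": {
  "rows": "0 -0.3 -0.005 0 0 0 1; 0 -0.3 -0.005 0 0 0 1; 0 -0.3 -0.005 0 0 0 1; 0 0 0 0 0 0 1; 0 0 0 0 0 0 1"
}}

```text
time: 18.4
position: [0.5562, 0.2264, 0.1292]
tool_rot: [-3.137, -0.121, -0.006]
ft_force: [-1.0, 0.6, 11.1]
grip_width: 0.272
grip_force: 55.0
```

Run:
```python
from h import *
from bench import imaging
d=imaging.get_image("top"); e=imaging.get_image("scene")
to(.5041,-.192,.2,.169)
cv2.imwrite("pics/r.png",np.vstack([cv2.resize(d["img"][165:240,240:400],None,fx=5,fy=5,interpolation=2)[:290],cv2.resize(e["img"][170:240,290:450],None,fx=5,fy=5,interpolation=2)[:310]]))
```

```text
t 18.5 pos [0.5562 0.2264 0.1292] F [-1.33  0.06 10.52] M [-0.    0.64  0.  ] w 0.267 gf 55.0
turn first [-0.0017 -0.0042 -0.092 ]  then shift cm [-12.17  40.36  -7.08]
```

View pics/r.png

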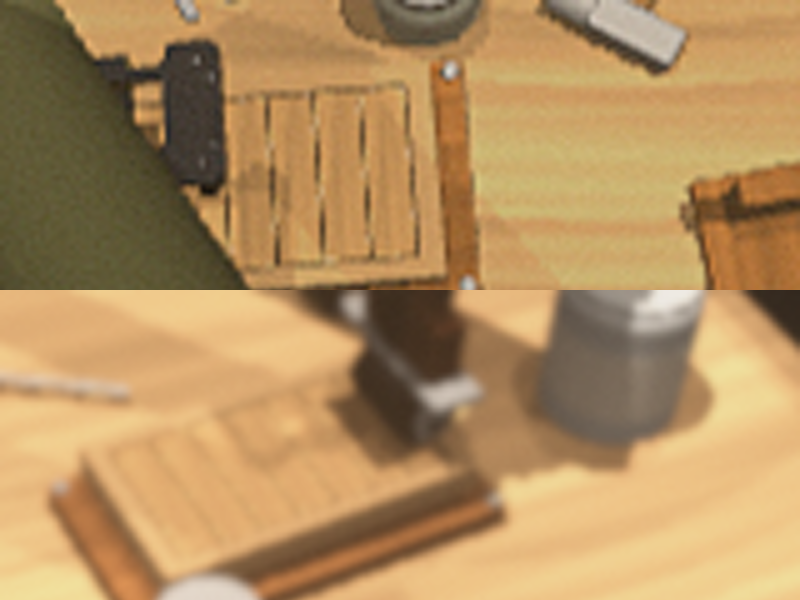

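All strips look level, and the z readings along the pass lie on one straight slope (about 0.017 rad, within 0.15 mm), so they are home. I'll lift and go back to the stand.

>>> {"name": "jog_arm", "arguments": {
  "rows": "0 0 -1 0 0 0 1; 0 0 -3 0 0 0 1; 0 0 -3 0 0 -0.092 1; -1.35 4.48 0 0 0 0 1; -1.35 4.48 0 0 0 0 1"
}}

```text
time: 19.12
position: [0.5425, 0.131, 0.1957]
tool_rot: [3.13, 0.267, -0.002]
ft_force: [0.7, -1.9, -5.0]
grip_width: 0.271
grip_force: 55.0
```

>>> {"name": "jog_arm", "arguments": {
  "rows": "-1.35 4.48 0 0 0 0 1; -1.35 4.48 0 0 0 0 1; -1.35 4.48 0 0 0 0 1; -1.35 4.48 0 0 0 0 1; -1.35 4.48 0 0 0 0 1"
}}

```text
time: 19.75
position: [0.5132, -0.1017, 0.1956]
tool_rot: [-3.13, -0.265, 0.002]
ft_force: [0.9, -0.4, -4.8]
grip_width: 0.269
grip_force: 55.0
```

>>> {"name": "jog_arm", "arguments": {
  "rows": "-1.3 4.2 0 0 0 0 1; 0 0 0 0 0 0 1; 0 0 0 0 0 0 1; 0 0 0 0 0 0 1"
}}

```text
time: 20.25
position: [0.5086, -0.1422, 0.1964]
tool_rot: [-3.129, -0.268, 0.001]
ft_force: [0.4, 0.3, -5.1]
grip_width: 0.268
grip_force: 55.0
```

Run:
```python
from h import *
to(.5041,-.192,.2,.169)
```

```text
t 20.25 pos [ 0.5086 -0.1422  0.1964] F [ 0.44  0.32 -5.14] M [ 0.04 -0.   -0.02] w 0.268 gf 55.0
turn first [-0.0008  0.0005  0.0022]  then shift cm [-1.28  4.84 -0.36]
```

>>> {"name": "jog_arm", "arguments": {
  "rows": "-0.64 2.42 0 0 0 0.002 1; -0.64 2.42 0 0 0 0 1; 0 0 0 0 0 0 1; 0 0 0 0 0 0 1; 0 0 0 0 0 0 1"
}}

```text
time: 20.88
position: [0.5044, -0.192, 0.1969]
tool_rot: [-3.13, -0.266, -0.0]
ft_force: [-0.1, -0.7, -5.4]
grip_width: 0.272
grip_force: 55.0
```

Run:
```python
from h import *
from bench import imaging
to(.5041,-.192,.0856,.169)
d=imaging.get_image("top"); e=imaging.get_image("scene")
cv2.imwrite("pics/t.png",np.hstack([cv2.resize(d["img"][180:260,370:430],None,fx=6,fy=6,interpolation=2),cv2.resize(e["img"][160:256,205:280],None,fx=5,fy=5,interpolation=2)]))
```

```text
t 20.88 pos [ 0.5044 -0.192   0.1969] F [-0.08 -0.7  -5.45] M [0.05 0.02 0.  ] w 0.272 gf 55.0
turn first [-0.0003 -0.0002  0.0003]  then shift cm [-0.03 -0.   11.13]
```

View pics/t.png

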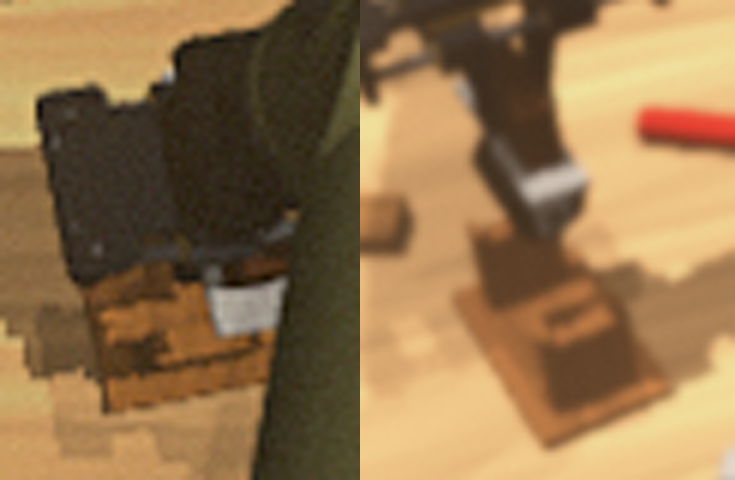

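Roller hangs upright over the stand at the grasp pose, with its plate parallel to the base. I'll lower it while watching the force.

>>> {"name": "jog_arm", "arguments": {
  "rows": "-0.03 0 1.5 0 0 0 1; 0 0 1.5 0 0 0 1; 0 0 1.5 0 0 0 1; 0 0 1 0 0 0 1; 0 0 0 0 0 0 1"
}}

```text
time: 21.6
position: [0.5029, -0.1934, 0.1406]
tool_rot: [-3.13, -0.262, 0.003]
ft_force: [-0.4, -0.4, -5.0]
grip_width: 0.27
grip_force: 55.0
```

>>> {"name": "jog_arm", "arguments": {
  "rows": "0 0 0.7 0 0 0 1; 0 0 0.7 0 0 0 1; 0 0 0.6 0 0 0 1; 0 0 0 0 0 0 1; 0 0 0 0 0 0 1"
}}

```text
time: 22.22
position: [0.5038, -0.1937, 0.122]
tool_rot: [3.13, 0.262, 0.0]
ft_force: [-0.1, -0.5, -4.7]
grip_width: 0.271
grip_force: 55.0
```

>>> {"name": "jog_arm", "arguments": {
  "rows": "0 -0.15 0.6 0 0 0 1; 0 0 0.7 0 0 0 1; 0 0 0.7 0 0 0 1; 0 0 0 0 0 0 1; 0 0 0 0 0 0 1"
}}

```text
time: 22.85
position: [0.5035, -0.1922, 0.1019]
tool_rot: [3.131, 0.262, 0.0]
ft_force: [0.5, -0.2, -5.9]
grip_width: 0.272
grip_force: 55.0
```

Run:
```python
from h import *
to(.5041,-.192,.0856,.169)
```

```text
t 22.85 pos [ 0.5035 -0.1922  0.1019] F [ 0.45 -0.23 -5.86] M [ 0.02 -0.01 -0.05] w 0.272 gf 55.0
turn first [ 0.0001 -0.0001 -0.0022]  then shift cm [ 0.06 -0.01  1.63]
```

>>> {"name": "jog_arm", "arguments": {
  "rows": "0.05 0 0.3 0 0 0 1; 0 0 0.3 0 0 0 1; 0 0 0.3 0 0 0 1; 0 0 0.3 0 0 0 1; 0 0 0 0 0 0 1"
}}

```text
time: 23.48
position: [0.5037, -0.192, 0.0895]
tool_rot: [-3.13, -0.262, 0.001]
ft_force: [-0.3, -0.2, -4.8]
grip_width: 0.276
grip_force: 55.0
```

>>> {"name": "jog_arm", "arguments": {
  "rows": "0 0 0.1 0 0 0 1; 0 0 0.1 0 0 0 1; 0 0 0 0 0 0 1; 0 0 0 0 0 0 1"
}}

```text
time: 23.98
position: [0.504, -0.1921, 0.0879]
tool_rot: [3.131, 0.262, 0.0]
ft_force: [0.9, -0.5, -5.7]
grip_width: 0.272
grip_force: 55.0
```

>>> {"name": "jog_arm", "arguments": {
  "rows": "0 0 0.05 0 0 0 1; 0 0 0.05 0 0 0 1; 0 0 0.05 0 0 0 1; 0 0 0 0 0 0 1"
}}

```text
time: 24.48
position: [0.5039, -0.1921, 0.0863]
tool_rot: [3.131, 0.262, -0.0]
ft_force: [-0.0, -0.4, -5.2]
grip_width: 0.27
grip_force: 55.0
```

>>> {"name": "jog_arm", "arguments": {
  "rows": "0 0 0.05 0 0 0 1; 0 0 0.05 0 0 0 1; 0 0 0 0 0 0 1"
}}

```text
time: 24.85
position: [0.504, -0.1921, 0.0856]
tool_rot: [3.131, 0.262, -0.0]
ft_force: [-0.7, 0.2, -3.0]
grip_width: 0.275
grip_force: 55.0
```

Touching now. A touch more, then open gently.

>>> {"name": "jog_arm", "arguments": {
  "rows": "0 0 0.05 0 0 0 1; 0 0 0.03 0 0 0 1; 0 0 0 0 0 0 1"
}}

```text
time: 25.22
position: [0.504, -0.1921, 0.0855]
tool_rot: [3.13, 0.262, -0.0]
ft_force: [-3.8, 0.7, 5.7]
grip_width: 0.27
grip_force: 55.0
```

>>> {"name": "jog_arm", "arguments": {
  "rows": "0 0 -0.05 0 0 0 1; 0 0 0 0 0 0 1",
  "force": 10
}}

```text
time: 25.48
position: [0.504, -0.1922, 0.0856]
tool_rot: [3.13, 0.262, 0.0]
ft_force: [-2.7, 1.3, 5.1]
grip_width: 0.271
grip_force: 10.0
```

>>> {"name": "jog_arm", "arguments": {
  "rows": "0 0 0 0 0 0 0.2; 0 0 0 0 0 0 -0.2; 0 0 0 0 0 0 -0.6; 0 0 0 0 0 0 -1; 0 0 0 0 0 0 -1"
}}

```text
time: 26.1
position: [0.504, -0.1921, 0.085]
tool_rot: [3.131, 0.262, 0.0]
ft_force: [0.9, -0.8, 0.1]
grip_width: 0.758
grip_force: 0.0
```

>>> {"name": "jog_arm", "arguments": {
  "rows": "0 0 0 0 0 0 -1; 0 0 0 0 0 0 -1; 0 0 0 0 0 0 -1"
}}

```text
time: 26.48
position: [0.5039, -0.1921, 0.0851]
tool_rot: [3.131, 0.262, -0.0]
ft_force: [0.0, 0.4, -0.1]
grip_width: 0.992
grip_force: 0.0
```

Free. I'll lift straight up, move clear and check.

>>> {"name": "jog_arm", "arguments": {
  "rows": "0 0 -1 0 0 0 -1; 0 0 -4 0 0 0 -1; 0 0 -5 0 0 0 -1; 0 0 -4 0 0 0 -1; 0 4 0 0 0 0 -1"
}}

```text
time: 27.1
position: [0.514, -0.2292, 0.2309]
tool_rot: [3.126, 0.271, 0.013]
ft_force: [0.9, -0.3, -1.0]
grip_width: 0.999
grip_force: 0.0
```

>>> {"name": "jog_arm", "arguments": {
  "rows": "0 5 0 0 0 0 -1; 0 5 0 0 0 0 -1; 0 5 0 0 0 0 -1; 0 5 0 0 0 0 -1; 0 5 0 0 0 0 -1"
}}

```text
time: 27.72
position: [0.5523, -0.4797, 0.226]
tool_rot: [3.13, 0.262, 0.001]
ft_force: [0.3, 0.8, -0.1]
grip_width: 1.001
grip_force: 0.0
```

>>> {"name": "jog_arm", "arguments": {
  "rows": "0 0 0 0 0 0 -1; 0 0 0 0 0 0 -1; 0 0 0 0 0 0 -1; 0 0 0 0 0 0 -1"
}}

```text
time: 28.22
position: [0.5526, -0.4768, 0.226]
tool_rot: [3.13, 0.264, 0.001]
ft_force: [0.4, 0.0, 0.2]
grip_width: 1.002
grip_force: 0.0
```

Run:
```python
from h import *
from bench import imaging
d=imaging.get_image("top"); e=imaging.get_image("scene")
cv2.imwrite("pics/f.png",np.vstack([cv2.resize(d["img"][170:255,235:435],None,fx=4,fy=4,interpolation=2)[:,:800],cv2.resize(e["img"][170:245,205:405],None,fx=3.33,fy=3.33,interpolation=2)[:,:800].copy() if 0 else cv2.resize(e["img"][175:240,205:405],(800,260),interpolation=2)]))
```

```text
(no output)
```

View pics/f.png

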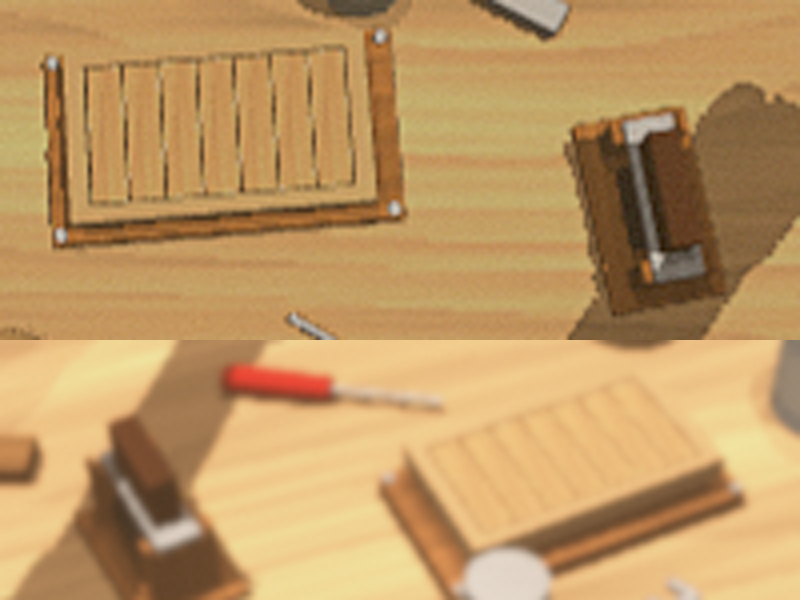

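The roller is back upright in its stand, at about (398,218) in the top view. The seven strips look flush and nothing else has moved.

```bash
python3 -c "
from bench import ticket
print(ticket.close_job())"
```

```text
the job is handed in; nothing more can be done
None
```

The job is handed in: all seven strips were rolled flush in one pass at about 16–20 N (as read between moves), and the roller is back upright in its stand, released, with nothing else on the bench moved.

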